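# Pull the loaded sample tin and close the locked sample drawer

### The job

One of the three identical closed tins in the pulled-out sample drawer is still loaded: find it by lifting, take it out and lower it upright, without dropping it, into the middle of the two-cheeked weighing cradle, its long side running from cheek to cheek, while the drawer is still out. Then press down the slide's release lever and push the drawer fully home, with the two empty tins and the round pot still standing inside it. Leave everything else on the bench where it is.

Things in the scene. Friction and masses are not known exactly. Their poses are not given: they have to be found in the camera images.
- tin_1_mid (a point): A closed plain aluminium tin, an upright box 56 (x) x 38 (y) x 46 mm high; this point is its centre. The three tins look alike; the empties weigh 80 to 130 g, the loaded one 420 to 600 g, and which one is loaded cannot be seen. It stands in one of the drawer's cells, its long side along the drawer's x within 0.05 rad.
- tin_2_mid (a point): Same as tin_1_mid: A closed plain aluminium tin, an upright box 56 (x) x 38 (y) x 46 mm high; this point is its centre. The three tins look alike; the empties weigh 80 to 130 g, the loaded one 420 to 600 g, and which one is loaded cannot be seen. It stands in one of the drawer's cells, its long side along the drawer's x within 0.05 rad.
- tin_3_mid (a point): Same as tin_1_mid: A closed plain aluminium tin, an upright box 56 (x) x 38 (y) x 46 mm high; this point is its centre. The three tins look alike; the empties weigh 80 to 130 g, the loaded one 420 to 600 g, and which one is loaded cannot be seen. It stands in one of the drawer's cells, its long side along the drawer's x within 0.05 rad.
- pot_mid (a point): A small round lidded aluminium pot, 32 mm across and 44 mm high, in the remaining cell; it stays there. This point is its centre.
- drawer_mid (a point): Centre of the drawer's floor, 18 mm above the bench; moves with it. x: the way home (away from the robot, yaw up to 0.12 rad), y left, z up. Inside 128 mm deep (x), 196 mm wide; walls along x, 3 mm thick and 46 mm high like the tins, part four cells 46 mm wide, centred at y = -73.5, -24.5, 24.5, 73.5 mm: a tin there can be gripped only by its short ends (30 mm free at each).
- panel_front (a point): Middle of the outer face of the drawer's white front panel, 42 mm above the bench, 76 mm in front of drawer_mid; axes as the drawer's. The panel is 270 mm wide (y) and 12 mm thick; its top is 78 mm above the bench.
- unit: The fixed white cabinet the drawer slides into: point on the bench under the middle of its front face, x the way home. 270 mm wide, 82 mm high, 240 mm deep; a grey box on top makes it 127 mm high from 120 mm behind the face. drawer_mid lies 79 mm in front of the face when out.
- drawer (a joint): Travel of the drawer in m: 0 = fully out, where it is locked; 0.140 = fully home against its stop, front panel against the cabinet. It drags with about 4 N and stays where it is left.
- lever (a joint): Angle of the release lever in rad: 0 = up (locks the drawer when it is fully out), 0.16 = fully down. It springs back up when let go.
- lever_pad (a point): Middle of the top of the release lever's steel thumb pad, 36 (x) x 32 mm (y), at the right end of the front panel, 55 mm above the bench; it lies 19 mm in front of the panel. Pressed 6 to 12 mm down (3 to 7 N) it frees the drawer; hold it down for the first 25 mm of travel. A fingertip holding the pad down can push on against the panel right behind it. Only bench lies below.
- cradle_seat (a point): Weighing cradle (steel on a grey foot) left or right of the drawer, yaw up to 0.4 rad; point: centre of its plate's top, 26 mm above the bench. Two cheeks, 6 mm thick, 46 mm wide (y), 58 mm high above the plate, stand 68 mm apart (inside) along its x; open along y. The tin's 56 mm side goes along x; the cheeks top the tin, so there it can be held only by its long sides: regrasp it on the bench.
- cradle (a joint): How far the cradle has sunk on its spring, in m: 0 = empty, about 1 mm per N, at most 0.008. An empty tin sinks it by 0.8 to 1.3 mm, the loaded one by 4 to 6 mm.
- bottle_amber_mid (a point): bystander: amber glass bottle, 62 mm across, 150 mm high; its centre.
- bottle_clear_mid (a point): bystander: clear glass bottle, 60 mm across, 140 mm high; its centre.
- jar_mid (a point): bystander: white plastic jar, 64 mm across, 75 mm high; its centre.
- beaker_mid (a point): bystander: open glass beaker, 64 mm across, 80 mm high; its centre.
- driver_grip (a point): bystander: screwdriver about 150 mm long lying on the bench between robot and drawer, roughly crosswise; a point on its handle.
- outlet: bystander: white outlet box fixed to the bench, on the other side of the drawer from the cradle, 110 (x) x 70 (y) x 43 mm high; centre of its underside.

How it is judged:
On the way, in this order (a step that is already met when the one before it is completed fails the run):
1. a tin heavy enough to be the loaded one stands upright in the cradle, let go and at rest, while the drawer is still fully out (((x of tin_1_mid in the frame of cradle_seat between -0.012 and 0.012 m and y of tin_1_mid in the frame of cradle_seat between -0.012 and 0.012 m and z of tin_1_mid in the frame of cradle_seat below 0.027 m and angle between the x axis of tin_1_mid and the x axis of cradle_seat, either way round below 0.25 rad and angle between tin_1_mid's own z axis and vertical below 0.12 rad and linear speed of tin_1 below 0.02 m/s and contact force between the fingers and tin_1 below 0.1 N) or (x of tin_2_mid in the frame of cradle_seat between -0.012 and 0.012 m and y of tin_2_mid in the frame of cradle_seat between -0.012 and 0.012 m and z of tin_2_mid in the frame of cradle_seat below 0.027 m and angle between the x axis of tin_2_mid and the x axis of cradle_seat, either way round below 0.25 rad and angle between tin_2_mid's own z axis and vertical below 0.12 rad and linear speed of tin_2 below 0.02 m/s and contact force between the fingers and tin_2 below 0.1 N) or (x of tin_3_mid in the frame of cradle_seat between -0.012 and 0.012 m and y of tin_3_mid in the frame of cradle_seat between -0.012 and 0.012 m and z of tin_3_mid in the frame of cradle_seat below 0.027 m and angle between the x axis of tin_3_mid and the x axis of cradle_seat, either way round below 0.25 rad and angle between tin_3_mid's own z axis and vertical below 0.12 rad and linear speed of tin_3 below 0.02 m/s and contact force between the fingers and tin_3 below 0.1 N)) and value of joint cradle above 0.0026 m and value of joint drawer below 0.01 m), for 0.2 s.
2. the release lever is pressed down (value of joint lever above 0.05 rad), for 0.05 s.
3. the drawer is pushed fully home (value of joint drawer above 0.134 m), for 0.1 s.
At the end, for the whole second after the job is handed in: Drawer home (within 6 mm); the loaded tin released, at rest on the cradle's plate (sunk over 2.6 mm), upright (0.12 rad), within 12 mm of its middle, long side along the cradle's x (0.25 rad); both empty tins and the pot upright on the drawer's floor (value of joint drawer above 0.134 m and value of joint cradle above 0.0026 m and x of pot_mid in the frame of drawer_mid between -0.066 and 0.066 m and y of pot_mid in the frame of drawer_mid between -0.1 and 0.1 m and z of pot_mid in the frame of drawer_mid below 0.03 m and angle between pot_mid's own z axis and vertical below 0.15 rad and (((x of tin_1_mid in the frame of cradle_seat between -0.012 and 0.012 m and y of tin_1_mid in the frame of cradle_seat between -0.012 and 0.012 m and z of tin_1_mid in the frame of cradle_seat below 0.027 m and angle between the x axis of tin_1_mid and the x axis of cradle_seat, either way round below 0.25 rad and angle between tin_1_mid's own z axis and vertical below 0.12 rad and linear speed of tin_1 below 0.02 m/s and contact force between the fingers and tin_1 below 0.1 N) and (x of tin_2_mid in the frame of drawer_mid between -0.066 and 0.066 m and y of tin_2_mid in the frame of drawer_mid between -0.1 and 0.1 m and z of each of tin_2_mid, tin_3_mid in the frame of drawer_mid below 0.03 m and angle between each of tin_2_mid, tin_3_mid's own z axis and vertical below 0.15 rad and x of tin_3_mid in the frame of drawer_mid between -0.066 and 0.066 m and y of tin_3_mid in the frame of drawer_mid between -0.1 and 0.1 m)) or ((x of tin_2_mid in the frame of cradle_seat between -0.012 and 0.012 m and y of tin_2_mid in the frame of cradle_seat between -0.012 and 0.012 m and z of tin_2_mid in the frame of cradle_seat below 0.027 m and angle between the x axis of tin_2_mid and the x axis of cradle_seat, either way round below 0.25 rad and angle between tin_2_mid's own z axis and vertical below 0.12 rad and linear speed of tin_2 below 0.02 m/s and contact force between the fingers and tin_2 below 0.1 N) and (x of tin_1_mid in the frame of drawer_mid between -0.066 and 0.066 m and y of tin_1_mid in the frame of drawer_mid between -0.1 and 0.1 m and z of each of tin_1_mid, tin_3_mid in the frame of drawer_mid below 0.03 m and angle between each of tin_1_mid, tin_3_mid's own z axis and vertical below 0.15 rad and x of tin_3_mid in the frame of drawer_mid between -0.066 and 0.066 m and y of tin_3_mid in the frame of drawer_mid between -0.1 and 0.1 m)) or ((x of tin_3_mid in the frame of cradle_seat between -0.012 and 0.012 m and y of tin_3_mid in the frame of cradle_seat between -0.012 and 0.012 m and z of tin_3_mid in the frame of cradle_seat below 0.027 m and angle between the x axis of tin_3_mid and the x axis of cradle_seat, either way round below 0.25 rad and angle between tin_3_mid's own z axis and vertical below 0.12 rad and linear speed of tin_3 below 0.02 m/s and contact force between the fingers and tin_3 below 0.1 N) and (x of tin_1_mid in the frame of drawer_mid between -0.066 and 0.066 m and y of tin_1_mid in the frame of drawer_mid between -0.1 and 0.1 m and z of each of tin_1_mid, tin_2_mid in the frame of drawer_mid below 0.03 m and angle between each of tin_1_mid, tin_2_mid's own z axis and vertical below 0.15 rad and x of tin_2_mid in the frame of drawer_mid between -0.066 and 0.066 m and y of tin_2_mid in the frame of drawer_mid between -0.1 and 0.1 m)))); the robot touches nothing.
It fails at once if a bystander on the bench is moved by more than 30 mm or knocked over (distance of any of bottle_amber_mid, bottle_clear_mid, jar_mid, beaker_mid, driver_grip from where it was at the start of the episode above 0.03 m or angle between any of bottle_amber_mid, bottle_clear_mid, jar_mid, beaker_mid's own z axis and vertical above 0.5 rad).
It fails at once if a tin is dropped into the cradle (falls faster than 0.45 m/s there) ((horizontal distance between tin_1_mid and cradle_seat below 0.03 m and z of tin_1_mid in the frame of cradle_seat below 0.06 m and linear speed of tin_1 above 0.45 m/s) or (horizontal distance between tin_2_mid and cradle_seat below 0.03 m and z of tin_2_mid in the frame of cradle_seat below 0.06 m and linear speed of tin_2 above 0.45 m/s) or (horizontal distance between tin_3_mid and cradle_seat below 0.03 m and z of tin_3_mid in the frame of cradle_seat below 0.06 m and linear speed of tin_3 above 0.45 m/s)).
It also fails if it takes over 72 s, if anything falls off the work surface, if the arm or the gripper's body presses on something with over 40 N, if the wrist force passes 120 N, or if a joint passes its speed limit or range.

### The arm

A 7-joint arm with a two-finger parallel gripper is mounted at the origin on the work surface. World frame = base frame: x ahead of the robot, y to its left, z up, the work surface at z = 0. Lengths are in m, angles in rad, forces in N, time in s.
With the tool pointing down it reaches from about 0.4 to 0.85 m from the base axis. Payload 4.5 kg.
Tool frame: the origin (TCP) lies midway between the tips of the shut fingers; the grasp point (between the pads) lies 19 mm behind it; z points along the fingers, x is the direction in which the jaws open and shut, and the axes are right-handed (so a half turn about z gives the same grasp; the last joint's range is limited). The gripper opens to 88 mm and grips with 3 to 60 N. Pads are 18 mm wide; open, the fingers measure 123 mm over their backs; the gripper's body (75 mm by 187 mm) begins 45 mm behind the grasp point.
Start: joints at [1.248, 0.689, -0.195, 1.565, 0.157, 0.902, -0.215], TCP at [0.218, -0.586, 0.239] pointing down, gripper open.
Joint ranges: [-3.01, 3.01], [-0.46, 2.08], [-1.47, 1.51], [0.13, 2.56], [-1, 4.14], [0.04, 2.09], [-2.66, 2.66]. Speed limits (rad/s): [2.57, 2.57, 3.14, 3.14, 3.14, 3.14, 3.14].

### API

Orientations are given as a unit quaternion [x, y, z, w].
In Python, from plant import r gives the robot as it stands. The module is installed in compiled form; this text tells all that it offers.
- The arm moves only by the tool play_rows, never from a script. Its argument "increments" is a list of rows, each a list of 7 numbers: the opening, from 0 (shut) to 1 (fully open), then the shift along the tool's x, y, z in mm, then the turn, a rotation vector about the tool's x, y, z in rad. In form: [[hand, dx, dy, dz, wx, wy, wz], ...]. A call has exactly 8 rows; each row shifts and turns the pose as measured when the row begins, along the tool's axes as they then stand; what a row does not reach is not made up. A row lasts 1/8 s, in which the tool goes at most 62.5 mm and 10.7 degrees, less where a joint would pass 70% of its speed; a pose out of reach is approached as far as the arm can. A call is refused whole if a number of a shift passes 62.5 or a number of a turn 0.188, either way. A call with a gripper value outside its range is refused whole. The fingers move at their own pace and stop on an object; "grip_force" is the grip in N (left out, the last holds). Time passes only in rows, so rows that do not move let the fingers close, or fill a call up. It gives the time, the measured TCP pose, the force and the opening at its end, in the units of the state.
- r.get_state(): the state, without advancing time (a new reading comes with each control period).
- r.snapshot(name): name is "scene" or "top" or "wrist"; returns the picture (400x640x3 uint8, red, green, blue); there is no depth.
- r.get_calibration(name): a dict with "fx", "fy", "cx", "cy" (pixels), "R" (3x3) and "t" (3): a world point X has camera coordinates R X + t. Camera axes: x right, y down, z forward; pixel columns grow to the right and rows downward; lengths in m; the calibration is good to about 2 mm. A picture is of the moment at which its call begins: read the wrist's pose just before it. get_calibration takes no time and is no camera call; for the wrist camera it gives the pose at the moment of the call.
- r.finish_job(): hands the job in, once; it reports no verdict.
The state is a dict: "clock": time; "q": joint angles; "qd": joint speeds; "joint_torque": joint torques, N m; "tool_pos": TCP position; "eef_rot": TCP orientation; "contact_force": force on the tool from outside, world axes, zero at the start; "moment": the same for the moment, N m; "opening": opening from 0.0 (shut) to 1.0 (fully open).
Only numpy, scipy, OpenCV 4.12 (cv2) and the standard library are available. Lean on these libraries where they do the work, as an engineer would, in place of code of your own. Each camera call takes 0.05 s, during which the arm holds its last target.

## Working session

There is one attempt and no reset: what is moved stays moved. The work goes in short steps, Python scripts to look and compute and a tool call to move; the robot and the scene stay as the last step left them, time stands still between calls to the robot, and variables do not carry over. Pictures are saved under pics/ and viewed, and the job is handed in when it is done.

Besides the shell and the picture viewer there is one more tool, called after ">>>" as name([rows], argument=value, ...), one row to a line, values as JSON. play_rows: Moves the arm, as the interface text tells. Its arguments: {"type":"object","properties":{"increments":{"type":"array"},"grip_force":{"type":"number"}},"required":["increments"]}

```bash
mkdir -p pics; ls; python3 - <<'E'
from plant import r
import cv2
s=r.get_state()
for k,v in s.items(): print(k,v)
for n in ("scene","top"):
    cv2.imwrite(f"pics/{n}0.png",r.snapshot(n)[:,:,::-1])
    c=r.get_calibration(n); print(n,c)
E
```

```text
pics
clock 0.0
q [ 1.24779782  0.68999529 -0.19447916  1.56635009  0.15730873  0.90251415
 -0.21510364]
qd [-0.00043021  0.00041618  0.00105325 -0.00038424  0.00191653  0.00158013
 -0.00184941]
joint_torque [-3.52581837e-04 -5.27555859e+01 -1.26687717e+00 -1.53427720e+01
 -5.25235967e-02  6.45962762e-03  2.03332570e-04]
tool_pos [ 0.21800492 -0.58506008  0.23790049]
eef_rot [ 8.21380317e-01 -5.70380132e-01 -8.15054090e-04 -4.64737073e-04]
contact_force [0.04955753 0.25341058 0.08706472]
moment [ 0.00621849 -0.04408303 -0.05394647]
opening 0.9983368499222754
scene {'fx': 370.0372713251444, 'fy': 370.0372713251444, 'cx': 317.1183986078965, 'cy': 198.6380339055851, 'R': array([[ 0.28791999,  0.95749632,  0.01740329],
       [ 0.74244575, -0.21170198, -0.63557578],
       [-0.60487716,  0.19591597, -0.77184231]]), 't': array([-0.08078533, -0.34869648,  1.28680522])}
top {'fx': 421.0380293915108, 'fy': 421.0380293915108, 'cx': 322.03471896384224, 'cy': 197.73374032480237, 'R': array([[ 0.01889641, -0.99981007,  0.00476895],
       [-0.99240496, -0.01933592, -0.12148461],
       [ 0.12155375, -0.0024371 , -0.99258186]]), 't': array([-0.08100839,  0.51080466,  1.10072267])}
```

View pics/top0.png

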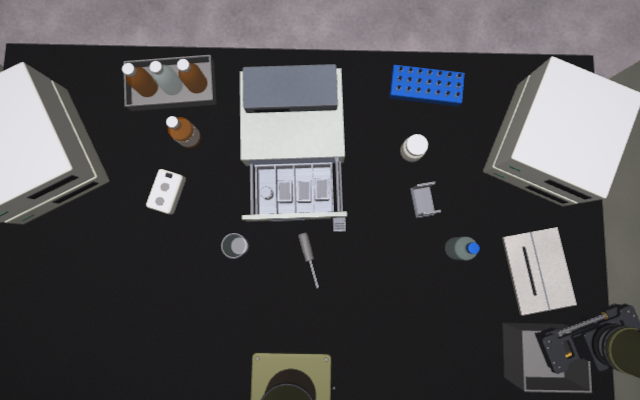

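View pics/scene0.png

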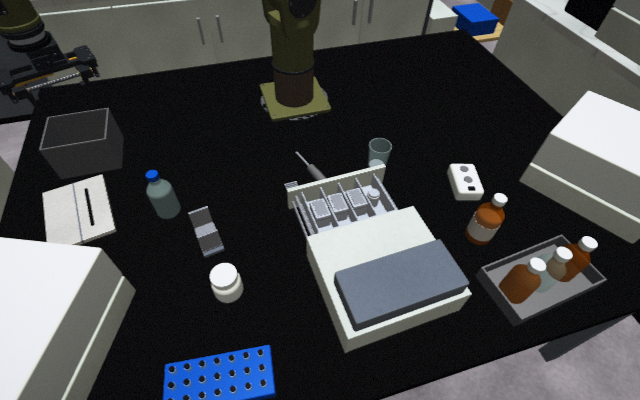

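```bash
python3 - <<'E'
import cv2
a=cv2.imread("pics/top0.png")
cv2.imwrite("pics/t_dr.png",cv2.resize(a[145:245,230:360],None,fx=6,fy=6,interpolation=cv2.INTER_CUBIC))
cv2.imwrite("pics/t_cr.png",cv2.resize(a[170:230,395:455],None,fx=10,fy=10,interpolation=cv2.INTER_CUBIC))
E
```

```text
(no output)
```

View pics/t_dr.png

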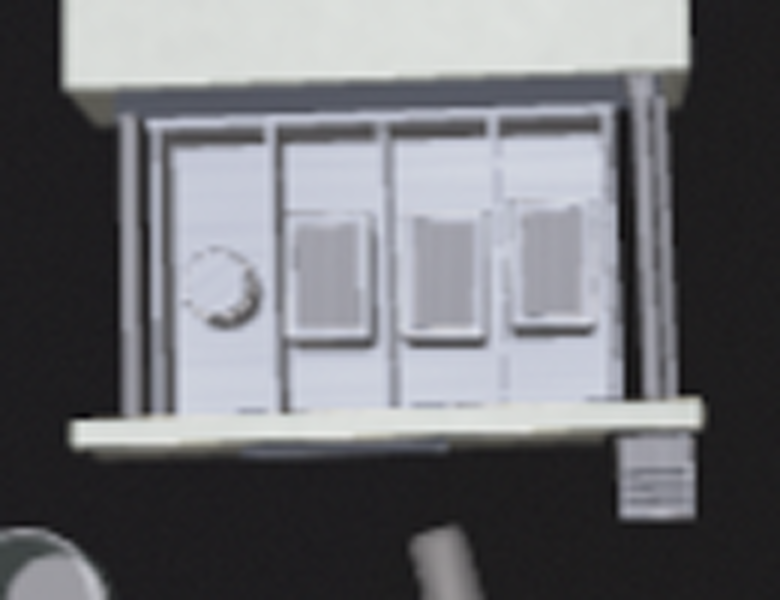

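View pics/t_cr.png

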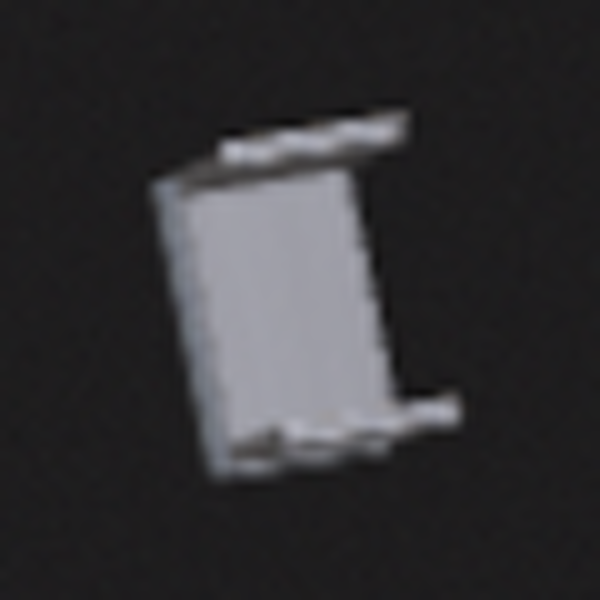

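```bash
cat > h.py <<'E'
import numpy as np, cv2
from scipy.spatial.transform import Rotation as Ro
def ray(c,uv,z):
    uv=np.atleast_2d(np.array(uv,float)); d=np.c_[(uv[:,0]-c['cx'])/c['fx'],(uv[:,1]-c['cy'])/c['fy'],np.ones(len(uv))]
    R=np.array(c['R']); C=-R.T@np.array(c['t']); D=d@R
    return C+D*((z-C[2])/D[:,2])[:,None]
def proj(c,X):
    X=np.atleast_2d(X); p=X@np.array(c['R']).T+np.array(c['t'])
    return np.c_[p[:,0]/p[:,2]*c['fx']+c['cx'],p[:,1]/p[:,2]*c['fy']+c['cy']]
def plan(s,pos,yawx):
    """increments total in tool frame from state s to pos with tool down and jaw axis (tool x) at world yaw; prints"""
    R0=Ro.from_quat(s['eef_rot']); 
    x=R0.as_matrix()[:,0]; 
    best=None
    for k in (0,np.pi):
        y=yawx+k; X=np.array([np.cos(y),np.sin(y),0]); Z=np.array([0,0,-1.]); M=np.c_[X,np.cross(Z,X),Z]
        dr=(R0.inv()*Ro.from_matrix(M)).as_rotvec()
        if best is None or np.linalg.norm(dr)<np.linalg.norm(best): best=dr
    d=R0.inv().apply(np.array(pos)-s['tool_pos'])*1000
    return d.round(1),best.round(4)
E
python3 - <<'E'
from plant import r
from h import *
c=r.get_calibration("top")
print("cam",-c['R'].T@c['t'])
z6=lambda p:[(230+a/6-.4,145+b/6-.4) for a,b in p]
z10=lambda p:[(395+a/10-.45,170+b/10-.45) for a,b in p]
P=ray(c,z6([(72,447),(704,427)]),.078);print("panel top front",P, np.linalg.norm(P[1]-P[0]))
print(ray(c,z6([(63,88),(690,72)]),.082))
print("tins",ray(c,z6([(333,278),(446,278),(552,265)]),.064))
print("pot",ray(c,z6([(215,285)]),.062))
print("pad",ray(c,z6([(657,478)]),.055))
print("cheeks",ray(c,z10([(220,165),(408,130),(285,435),(460,400)]),.084))
print("plate",ray(c,z10([(185,190),(350,170),(395,400)]),.026))
s=r.get_state()
cw=r.get_calibration("wrist");print(cw); print(Ro.from_quat(s['eef_rot']).as_matrix())
print("cam in tool",Ro.from_quat(s['eef_rot']).inv().apply(-cw['R'].T@cw['t']-s['tool_pos']), cw['R']@Ro.from_quat(s['eef_rot']).as_matrix())
E
```

```text
cam [ 0.37465888 -0.06843355  1.15499858]
panel top front [[ 0.44747015  0.1336638   0.078     ]
 [ 0.46121456 -0.135796    0.078     ]] 0.2698101053007281
[[ 0.6024338   0.1433396   0.082     ]
 [ 0.61489892 -0.12767513  0.082     ]]
tins [[ 0.52429384  0.02578013  0.064     ]
 [ 0.52525676 -0.02344329  0.064     ]
 [ 0.53188401 -0.06952785  0.064     ]]
pot [[0.52047958 0.07731729 0.062     ]]
pad [[ 0.44041431 -0.11702863  0.055     ]]
cheeks [[ 0.54085118 -0.31375225  0.084     ]
 [ 0.55092522 -0.36232825  0.084     ]
 [ 0.471435   -0.32978456  0.084     ]
 [ 0.48128114 -0.37467483  0.084     ]]
plate [[ 0.54280977 -0.31748092  0.026     ]
 [ 0.54917196 -0.36233535  0.026     ]
 [ 0.48671586 -0.37371678  0.026     ]]
{'fx': 297.67504415349504, 'fy': 297.67504415349504, 'cx': 318.7830302159591, 'cy': 201.23298349017483, 'R': array([[ 0.34887172, -0.93716982, -0.00111521],
       [-0.89139688, -0.33219912,  0.30831048],
       [-0.28930975, -0.10656672, -0.95128513]]), 't': array([-0.62454942, -0.0421974 ,  0.39015377])}
[[ 3.49376510e-01 -9.36982159e-01 -6.98076493e-04]
 [-9.36981042e-01 -3.49377177e-01  1.45397691e-03]
 [-1.60624242e-03  1.46099062e-04 -9.99998699e-01]]
cam in tool [ 0.00034478 -0.07991148 -0.14545662] [[ 9.99999734e-01  5.39006892e-04 -4.90958463e-04]
 [-6.64073111e-04  9.51330807e-01 -3.08170822e-01]
 [ 3.00957713e-04  3.08171066e-01  9.51330912e-01]]
```

```bash
cat >> h.py <<'E'
def rows(s,pos,yaw,n,per=60.,verbose=1):
    R=Ro.from_quat(s['eef_rot']); p=np.array(s['tool_pos']); pos=np.array(pos)
    cand=[]
    for k in (0,np.pi):
        X=np.array([np.cos(yaw+k),np.sin(yaw+k),0]); Z=np.array([0,0,-1.]); M=Ro.from_matrix(np.c_[X,np.cross(Z,X),Z])
        cand.append(((R.inv()*M).as_rotvec(),k))
    dr,k=min(cand,key=lambda a:np.linalg.norm(a[0]))
    if np.linalg.norm(dr)/n>0.185: print("TURN TOO FAST",np.linalg.norm(dr)/n)
    d=(pos-p)/n
    if np.linalg.norm(d)*1e3>60: print("SHIFT TOO FAST",np.linalg.norm(d))
    for i in range(n):
        print([*(R.inv().apply(d)*1000).round(1).tolist(),*(dr/n).round(3).tolist()])
        R=R*Ro.from_rotvec(dr/n)
E
python3 - <<'E'
from plant import r
from h import *
rows(r.get_state(),(.53,-.07,.24),.05,14)
E
```

```text
[-26.7, -33.7, -0.1, -0.0, 0.0, -0.09]
[-23.5, -36.0, -0.1, -0.0, 0.0, -0.09]
[-20.2, -38.0, -0.1, -0.0, 0.0, -0.09]
[-16.7, -39.6, -0.1, -0.0, 0.0, -0.09]
[-13.1, -41.0, -0.1, -0.0, 0.0, -0.09]
[-9.3, -42.0, -0.1, -0.0, 0.0, -0.09]
[-5.5, -42.7, -0.1, -0.0, 0.0, -0.09]
[-1.6, -43.0, -0.1, -0.0, 0.0, -0.09]
[2.3, -43.0, -0.1, -0.0, 0.0, -0.09]
[6.1, -42.6, -0.1, -0.0, 0.0, -0.09]
[9.9, -41.8, -0.1, -0.0, 0.0, -0.09]
[13.7, -40.8, -0.1, -0.0, 0.0, -0.09]
[17.3, -39.4, -0.1, -0.0, 0.0, -0.09]
[20.8, -37.7, -0.1, -0.0, 0.0, -0.09]
```

>>> play_rows([
  [0.73,-27,-34,0,0,0,-0.09],
  [0.73,-23,-36,0,0,0,-0.09],
  [0.73,-20,-38,0,0,0,-0.09],
  [0.73,-17,-40,0,0,0,-0.09],
  [0.73,-13,-41,0,0,0,-0.09],
  [0.73,-9,-42,0,0,0,-0.09],
  [0.73,-5,-43,0,0,0,-0.09],
  [0.73,-2,-43,0,0,0,-0.09],
])

```text
clock: 1.1
tool_pos: [0.3968, -0.2832, 0.2351]
eef_rot: [0.971, -0.237, -0.003, -0.001]
contact_force: [0.2, -0.6, 0.5]
opening: 0.727
```

```bash
python3 - <<'E'
from plant import r
from h import *
s=r.get_state();print(s['clock'],s['q'].round(2),s['tool_pos'])
rows(s,(.53,-.07,.24),.05,7)
E
```

```text
1.1 [ 0.77  0.54 -0.38  1.96  0.3   0.7  -0.27] [ 0.39684186 -0.2832221   0.23514104]
[2.8, -35.8, -0.7, -0.0, 0.001, -0.076]
[5.5, -35.5, -0.7, -0.0, 0.001, -0.076]
[8.2, -35.0, -0.7, -0.0, 0.001, -0.076]
[10.8, -34.2, -0.7, -0.0, 0.001, -0.076]
[13.4, -33.3, -0.7, -0.0, 0.001, -0.076]
[15.8, -32.2, -0.7, -0.0, 0.001, -0.076]
[18.2, -30.9, -0.7, -0.0, 0.001, -0.076]
```

>>> play_rows([
  [0.73,3,-36,-1,0,0,-0.076],
  [0.73,5,-36,-1,0,0,-0.076],
  [0.73,8,-35,-1,0,0,-0.076],
  [0.73,11,-34,-1,0,0,-0.076],
  [0.73,13,-33,-1,0,0,-0.076],
  [0.73,16,-32,-1,0,0,-0.076],
  [0.73,18,-31,-1,0,0,-0.076],
  [0.73,0,0,0,0,0,0],
])

```text
clock: 2.1
tool_pos: [0.5306, -0.0571, 0.2406]
eef_rot: [0.999, 0.039, -0.004, -0.003]
contact_force: [-0.7, -0.5, -0.6]
opening: 0.73
```

```bash
python3 - <<'E'
from plant import r
from h import *
import json
s=r.get_state();print(s['clock'],s['q'].round(2),s['tool_pos'],s['contact_force'])
c=r.get_calibration("wrist"); a=r.snapshot("wrist")
np.savez("w1.npz",**c); cv2.imwrite("pics/w1.png",a[:,:,::-1])
E
```

```text
2.1 [ 0.34  0.61 -0.52  1.82  0.39  0.83 -0.29] [ 0.53059608 -0.0571274   0.24057993] [-0.73181242 -0.50862085 -0.64290536]
```

View pics/w1.png

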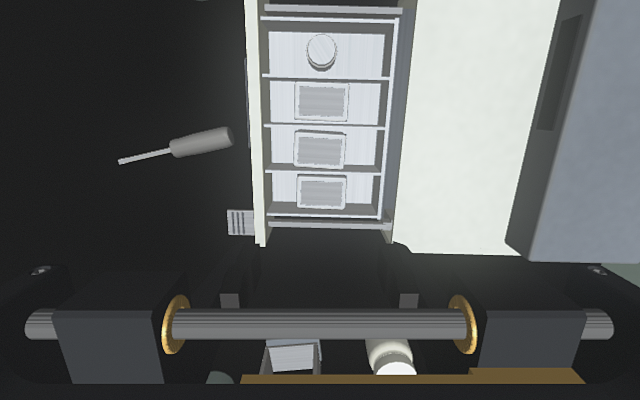

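```bash
python3 - <<'E'
import cv2
a=cv2.imread("pics/w1.png")
cv2.imwrite("pics/w1z.png",cv2.resize(a[60:250,220:410],None,fx=3.15,fy=3.15,interpolation=cv2.INTER_CUBIC))
cv2.imwrite("pics/w1c.png",cv2.resize(a[330:385,200:430],None,fx=3.4,fy=3.4,interpolation=cv2.INTER_CUBIC))
E
```

```text
(no output)
```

View pics/w1z.png

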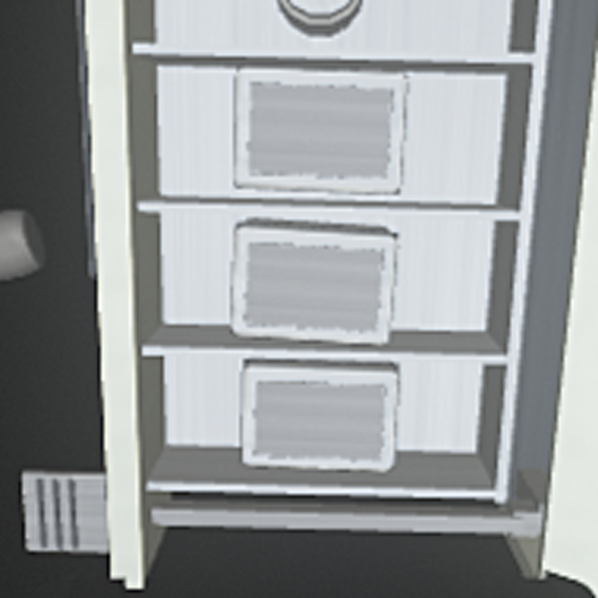

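View pics/w1c.png

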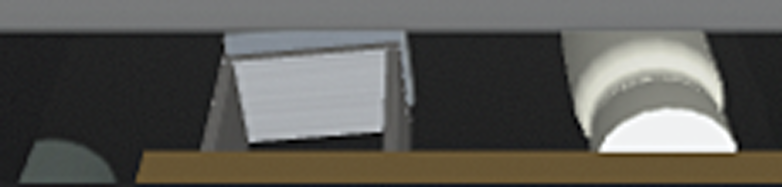

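```bash
python3 - <<'E'
from h import *
c=dict(np.load("w1.npz"))
z=lambda p:[(220+a/3.15-.34,60+b/3.15-.34) for a,b in p]
Q={"A":[(238,70),(408,75),(400,193),(233,188)],"B":[(237,228),(397,240),(388,343),(231,332)],"C":[(246,368),(397,372),(392,470),(242,466)]}
for k,q in Q.items():
    P=ray(c,z(q),.064)[:,:2]; l1=P[1]-P[0];l2=P[2]-P[3]
    print(k,P.mean(0).round(4),np.linalg.norm(l1),np.linalg.norm(l2),np.linalg.norm(P[0]-P[3]),[np.arctan2(l[1],l[0]).round(3) for l in (l1,l2)])
P=ray(c,z([(22,472),(105,472),(108,552),(27,550)]),.055);print("pad",P,P.mean(0))
print("panel top back/front",ray(c,z([(85,0),(110,578),(124,0),(145,588)]),.078))
print("unit front top",ray(c,z([(598,240),(545,578)]),.082))
zc=lambda p:[(200+a/3.4-.35,330+b/3.4-.35) for a,b in p]
print("plate",ray(c,zc([(232,62),(386,46),(384,132),(250,142)]),.026))
E
```

```text
A [0.5252 0.0263] 0.05448434409182365 0.05549699480500208 0.036558415419968175 [np.float64(0.049), np.float64(0.048)]
B [ 0.527  -0.0237] 0.05402695918301892 0.05479258909170372 0.03546112785438286 [np.float64(0.004), np.float64(0.007)]
C [ 0.5328 -0.0709] 0.0531519804810012 0.054570122800532424 0.036502790017166054 [np.float64(0.051), np.float64(0.051)]
pad [[ 0.42345172 -0.10252282  0.055     ]
 [ 0.45454182 -0.10005277  0.055     ]
 [ 0.45602275 -0.13268751  0.055     ]
 [ 0.42484082 -0.13434364  0.055     ]] [ 0.43971428 -0.11740169  0.055     ]
panel top back/front [[ 0.45195367  0.05836251  0.078     ]
 [ 0.46166517 -0.13219621  0.078     ]
 [ 0.46364886  0.05925346  0.078     ]
 [ 0.47440485 -0.13517614  0.078     ]]
unit front top [[ 6.16020424e-01  5.61787977e-04  8.20000000e-02]
 [ 6.17166548e-01 -1.17776760e-01  8.20000000e-02]]
plate [[ 0.47300203 -0.33055464  0.026     ]
 [ 0.54051515 -0.31610793  0.026     ]
 [ 0.54305496 -0.36448939  0.026     ]
 [ 0.48236602 -0.3754718   0.026     ]]
```

```bash
python3 - <<'E'
from plant import r
from h import *
s=r.get_state()
rows(s,(.5325,-.0705,.10),.051,6)
E
```

```text
[0.6, 2.0, 23.4, -0.001, 0.002, 0.004]
[0.5, 2.0, 23.4, -0.001, 0.002, 0.004]
[0.5, 2.0, 23.4, -0.001, 0.002, 0.004]
[0.5, 1.9, 23.4, -0.001, 0.002, 0.004]
[0.5, 1.9, 23.4, -0.001, 0.002, 0.004]
[0.4, 1.9, 23.4, -0.001, 0.002, 0.004]
```

>>> play_rows([
  [0.73,0.6,3,26,-0.001,0.002,0.004],
  [0.73,0.6,3,26,-0.001,0.002,0.004],
  [0.73,0.6,3,26,-0.001,0.002,0.004],
  [0.73,0.5,2,24,-0.001,0.002,0.004],
  [0.73,0.5,2,20,-0.001,0.002,0.004],
  [0.73,0.5,2,15,-0.001,0.002,0.004],
  [0.73,0,0,5,0,0,0],
  [0.73,0,0,0,0,0,0],
])

```text
clock: 3.15
tool_pos: [0.5267, -0.0884, 0.093]
eef_rot: [1.0, 0.015, -0.002, 0.006]
contact_force: [-1.0, -0.3, 0.1]
opening: 0.73
```

```bash
python3 - <<'E'
from plant import r
from h import *
s=r.get_state();print(s['clock'],s['tool_pos'],s['contact_force'])
rows(s,(.5325,-.0705,.036),.051,5)
E
```

```text
3.15 [ 0.52673508 -0.08838786  0.09301382] [-1.01784696 -0.26393235  0.08179258]
[1.3, -3.7, 11.4, 0.002, 0.001, -0.004]
[1.3, -3.6, 11.4, 0.002, 0.001, -0.004]
[1.3, -3.6, 11.4, 0.002, 0.001, -0.004]
[1.3, -3.6, 11.4, 0.002, 0.001, -0.004]
[1.3, -3.5, 11.4, 0.002, 0.001, -0.004]
```

>>> play_rows([
  [0.73,3,-9,4,0.004,0,-0.01],
  [0.73,3,-8,4,0.004,0,-0.01],
  [0.73,0,0,0,0,0,0],
  [0.73,0,0,0,0,0,0],
  [0.73,0,0,0,0,0,0],
  [0.73,0,0,0,0,0,0],
  [0.73,0,0,0,0,0,0],
  [0.73,0,0,0,0,0,0],
])

```text
clock: 4.15
tool_pos: [0.5335, -0.0701, 0.086]
eef_rot: [1.0, 0.025, -0.001, 0.002]
contact_force: [-0.2, 0.0, -0.7]
opening: 0.728
```

```bash
cat > st.py <<'E'
from plant import r
from h import *
import sys
s=r.get_state();R=Ro.from_quat(s['eef_rot']).as_matrix()
print(round(s['clock'],2),s['tool_pos'].round(4),"F",s['contact_force'].round(2),"M",s['moment'].round(2),"op",round(s['opening']*88,1),"yaw",np.arctan2(R[1,0],R[0,0]).round(4),"z",R[:,2].round(4),"qd",np.abs(s['qd']).max().round(3),"q",s['q'].round(2))
if len(sys.argv)>1:
    a=[float(v) for v in sys.argv[1:]]
    rows(s,a[:3],a[3],int(a[4]))
E
python3 st.py .5325 -.0705 .036 .051 5
```

```text
4.15 [ 0.5335 -0.0701  0.086 ] F [-0.17  0.02 -0.74] M [-0.03 -0.13 -0.02] op 64.0 yaw 0.051 z [-0.0021 -0.0031 -1.    ] qd 0.002 q [ 0.24  0.83 -0.34  1.94  0.58  0.47 -0.46]
[-0.2, 0.0, 10.0, 0.001, 0.0, -0.0]
[-0.2, 0.0, 10.0, 0.001, 0.0, -0.0]
[-0.2, 0.0, 10.0, 0.001, 0.0, -0.0]
[-0.2, 0.0, 10.0, 0.001, 0.0, -0.0]
[-0.2, 0.1, 10.0, 0.001, 0.0, -0.0]
```

>>> play_rows([
  [0.73,-0.5,0,13,0.001,0,0],
  [0.73,-0.5,0,13,0.001,0,0],
  [0.73,0,0,13,0.001,0,0],
  [0.73,0,0,9,0,0,0],
  [0.73,0,0,0,0,0,0],
  [0.55,0,0,0,0,0,0],
  [0.5,0,0,0,0,0,0],
  [0.5,0,0,0,0,0,0],
], grip_force=30)

```text
clock: 5.15
tool_pos: [0.5319, -0.0701, 0.0336]
eef_rot: [1.0, 0.026, -0.002, -0.0]
contact_force: [-0.5, -0.3, -4.0]
opening: 0.636
```

```bash
python3 st.py
```

```text
5.15 [ 0.5319 -0.0701  0.0336] F [-0.54 -0.27 -4.03] M [-0.   -0.17 -0.03] op 56.0 yaw 0.0512 z [-3.5e-03  5.0e-04 -1.0e+00] qd 0.002 q [ 0.2   0.92 -0.26  1.96  0.63  0.35 -0.51]
```

>>> play_rows([
  [0.5,0,0,-8,0,0,0],
  [0.5,0,0,-10,0,0,0],
  [0.5,0,0,-7,0,0,0],
  [0.5,0,0,0,0,0,0],
  [0.5,0,0,0,0,0,0],
  [0.5,0,0,0,0,0,0],
  [0.5,0,0,0,0,0,0],
  [0.5,0,0,0,0,0,0],
])

```text
clock: 6.15
tool_pos: [0.531, -0.0705, 0.0602]
eef_rot: [1.0, 0.025, -0.003, -0.0]
contact_force: [0.2, -0.1, -4.7]
opening: 0.633
```

```bash
python3 st.py
```

```text
6.15 [ 0.531  -0.0705  0.0602] F [ 0.18 -0.09 -4.7 ] M [-0.01 -0.12 -0.01] op 55.7 yaw 0.0508 z [-5.2e-03  1.0e-04 -1.0e+00] qd 0.002 q [ 0.23  0.87 -0.3   1.95  0.61  0.41 -0.49]
```

>>> play_rows([
  [0.5,0,0,-14,0,0,0],
  [0.5,0,0,-18,0,0,0],
  [0.5,0,0,-18,0,0,0],
  [0.5,0,0,-14,0,0,0],
  [0.5,0,0,-10,0,0,0],
  [0.5,0,0,0,0,0,0],
  [0.5,0,0,0,0,0,0],
  [0.5,0,0,0,0,0,0],
], grip_force=40)

```text
clock: 7.15
tool_pos: [0.5305, -0.0707, 0.1387]
eef_rot: [1.0, 0.026, -0.003, 0.0]
contact_force: [-0.1, -0.0, -4.2]
opening: 0.63
```

```bash
python3 st.py .42 -.225 .13 .205 8
```

```text
7.15 [ 0.5305 -0.0707  0.1387] F [-0.09 -0.03 -4.24] M [-0.   -0.08 -0.04] op 55.4 yaw 0.0511 z [-6.5e-03 -4.0e-04 -1.0e+00] qd 0.005 q [ 0.29  0.75 -0.42  1.91  0.52  0.59 -0.41]
[-14.8, 18.6, 1.2, -0.0, 0.001, -0.019]
[-15.1, 18.3, 1.2, -0.0, 0.001, -0.019]
[-15.5, 18.0, 1.2, -0.0, 0.001, -0.019]
[-15.8, 17.7, 1.2, -0.0, 0.001, -0.019]
[-16.2, 17.4, 1.1, -0.0, 0.001, -0.019]
[-16.5, 17.1, 1.1, -0.0, 0.001, -0.019]
[-16.8, 16.7, 1.1, -0.0, 0.001, -0.019]
[-17.1, 16.4, 1.1, -0.0, 0.001, -0.019]
```

>>> play_rows([
  [0.5,-15,19,1,0,0.001,-0.019],
  [0.5,-17,21,1,0,0.001,-0.022],
  [0.5,-18,21,1,0,0.001,-0.022],
  [0.5,-18,20,1,0,0.001,-0.022],
  [0.5,-19,20,1,0,0.001,-0.022],
  [0.5,-19,19,1,0,0.001,-0.022],
  [0.5,-12,12,1,0,0.001,-0.019],
  [0.5,0,0,0,0,0,0],
])

```text
clock: 8.15
tool_pos: [0.4245, -0.2183, 0.1282]
eef_rot: [0.995, 0.103, -0.002, -0.002]
contact_force: [0.2, -0.1, -4.8]
opening: 0.63
```

```bash
python3 st.py .42 -.225 .03 .205 6
```

```text
8.15 [ 0.4245 -0.2183  0.1282] F [ 0.24 -0.12 -4.83] M [-0.02 -0.08 -0.02] op 55.5 yaw 0.2056 z [-0.0045  0.0033 -1.    ] qd 0.026 q [ 0.65  0.72 -0.44  2.09  0.66  0.47 -0.09]
[-0.9, 1.0, 16.4, -0.001, 0.001, 0.0]
[-0.9, 1.0, 16.4, -0.001, 0.001, 0.0]
[-0.9, 1.0, 16.4, -0.001, 0.001, 0.0]
[-0.9, 1.0, 16.4, -0.001, 0.001, 0.0]
[-0.9, 1.0, 16.4, -0.001, 0.001, 0.0]
[-0.9, 0.9, 16.4, -0.001, 0.001, 0.0]
```

>>> play_rows([
  [0.5,0,0,16,-0.001,0.001,0],
  [0.5,0,0,20,-0.001,0.001,0],
  [0.5,0,0,20,-0.001,0.001,0],
  [0.5,0,0,18,0,0.001,0],
  [0.5,0,0,14,0,0,0],
  [0.5,0,0,5,0,0,0],
  [0.5,0,0,0,0,0,0],
  [0.5,0,0,0,0,0,0],
])

```text
clock: 9.15
tool_pos: [0.4344, -0.2102, 0.0326]
eef_rot: [0.994, 0.106, 0.006, -0.003]
contact_force: [0.4, -0.6, -4.4]
opening: 0.63
```

```bash
python3 st.py
```

```text
9.15 [ 0.4344 -0.2102  0.0326] F [ 0.4  -0.62 -4.43] M [-0.01 -0.04  0.01] op 55.5 yaw 0.2127 z [ 0.0115  0.0064 -0.9999] qd 0.004 q [ 0.48  0.89 -0.19  2.13  0.84  0.18 -0.26]
```

```bash
python3 st.py .465 -.22 .030 .205 3
```

```text
9.15 [ 0.4344 -0.2102  0.0326] F [ 0.4  -0.62 -4.43] M [-0.01 -0.04  0.01] op 55.5 yaw 0.2127 z [ 0.0115  0.0064 -0.9999] qd 0.004 q [ 0.48  0.89 -0.19  2.13  0.84  0.18 -0.26]
[9.3, 5.3, 1.0, -0.001, -0.004, 0.003]
[9.3, 5.3, 0.9, -0.001, -0.004, 0.003]
[9.3, 5.3, 0.9, -0.001, -0.004, 0.003]
```

>>> play_rows([
  [0.5,9,5,0,-0.001,-0.004,0.003],
  [0.5,11,6,0,-0.001,-0.004,0.003],
  [0.5,9,5,0,-0.001,-0.004,0.003],
  [0.5,2,1,0,0,0,0],
  [0.5,0,0,0,0,0,0],
  [0.5,0,0,0,0,0,0],
  [0.5,0,0,0,0,0,0],
  [0.5,0,0,0,0,0,0],
])

```text
clock: 10.15
tool_pos: [0.4676, -0.2211, 0.0354]
eef_rot: [0.995, 0.101, 0.0, -0.0]
contact_force: [0.3, -0.4, -5.3]
opening: 0.633
```

```bash
python3 st.py .465 -.22 .016 .205 2
```

```text
10.15 [ 0.4676 -0.2211  0.0354] F [ 0.29 -0.35 -5.28] M [ 0.01 -0.09  0.05] op 55.7 yaw 0.2016 z [ 5.e-04  1.e-04 -1.e+00] qd 0.004 q [ 0.53  0.91 -0.3   2.02  0.78  0.33 -0.21]
[-1.2, -0.8, 9.7, -0.0, -0.0, -0.002]
[-1.2, -0.8, 9.7, -0.0, -0.0, -0.002]
```

>>> play_rows([
  [0.5,0,0,7,0,0,0],
  [0.5,0,0,7,0,0,0],
  [0.5,0,0,4,0,0,0],
  [0.5,0,0,2,0,0,0],
  [0.5,0,0,0,0,0,0],
  [0.5,0,0,0,0,0,0],
  [0.5,0,0,0,0,0,0],
  [0.5,0,0,0,0,0,0],
])

```text
clock: 11.15
tool_pos: [0.4678, -0.2209, 0.0156]
eef_rot: [0.995, 0.101, 0.0, 0.001]
contact_force: [-0.4, -0.2, -0.7]
opening: 0.634
```

```bash
python3 st.py
```

```text
11.15 [ 0.4678 -0.2209  0.0156] F [-0.35 -0.2  -0.72] M [0.04 0.07 0.02] op 55.8 yaw 0.2024 z [ 8.0e-04 -1.6e-03 -1.0e+00] qd 0.002 q [ 0.5   0.94 -0.25  2.02  0.81  0.28 -0.24]
```

>>> play_rows([
  [0.76,0,0,0,0,0,0],
  [0.76,0,0,0,0,0,0],
  [0.76,0,0,-18,0,0,0],
  [0.76,0,0,-24,0,0,0],
  [0.76,0,0,-30,0,0,0],
  [0.76,0,0,-30,0,0,0.05],
  [0.76,0,0,-15,0,0,0.12],
  [0.76,0,0,0,0,0,0.17],
])

```text
clock: 12.15
tool_pos: [0.4689, -0.221, 0.1369]
eef_rot: [0.997, -0.074, 0.002, 0.001]
contact_force: [0.1, -0.5, -0.2]
opening: 0.758
```

```bash
python3 st.py .4678 -.2209 .14 -1.366 8
```

```text
12.15 [ 0.4689 -0.221   0.1369] F [ 0.1  -0.47 -0.16] M [-0.04 -0.03 -0.06] op 66.7 yaw -0.1476 z [ 0.0039 -0.0015 -1.    ] qd 0.981 q [ 0.59  0.73 -0.39  1.98  0.53  0.53 -0.32]
[-0.1, 0.0, -0.4, -0.0, -0.001, 0.152]
[-0.1, 0.0, -0.4, -0.0, -0.001, 0.152]
[-0.1, 0.0, -0.4, -0.0, -0.001, 0.152]
[-0.1, 0.1, -0.4, -0.0, -0.001, 0.152]
[-0.1, 0.1, -0.4, -0.0, -0.001, 0.152]
[-0.1, 0.1, -0.4, -0.0, -0.001, 0.152]
[-0.1, 0.1, -0.4, -0.0, -0.001, 0.152]
[-0.1, 0.1, -0.4, -0.0, -0.001, 0.152]
```

>>> play_rows([
  [0.76,0,0,0,0,0,0.17],
  [0.76,0,0,0,0,0,0.17],
  [0.76,0,0,0,0,0,0.17],
  [0.76,0,0,0,0,0,0.17],
  [0.76,0,0,0,0,0,0.17],
  [0.76,0,0,0,0,0,0.15],
  [0.76,0,0,0,0,0,0.08],
  [0.76,0,0,0,0,0,0],
])

```text
clock: 13.15
tool_pos: [0.4696, -0.221, 0.1386]
eef_rot: [0.807, -0.591, 0.004, -0.001]
contact_force: [0.3, 0.5, -0.2]
opening: 0.757
```

```bash
python3 st.py .4678 -.2209 .14 -1.366 4; python3 - <<'E'
from plant import r
from h import *
c=r.get_calibration("wrist"); a=r.snapshot("wrist")
np.savez("w2.npz",**c); cv2.imwrite("pics/w2.png",a[:,:,::-1])
E
```

```text
13.15 [ 0.4696 -0.221   0.1386] F [ 0.28  0.5  -0.19] M [-0.03 -0.01  0.02] op 66.6 yaw -1.264 z [ 0.0077 -0.0029 -1.    ] qd 0.005 q [ 0.41  0.71 -0.1   1.99  0.15  0.45 -1.06]
[-0.2, 0.4, -0.3, -0.002, -0.001, 0.026]
[-0.2, 0.4, -0.3, -0.002, -0.001, 0.026]
[-0.1, 0.4, -0.3, -0.002, -0.001, 0.026]
[-0.1, 0.4, -0.3, -0.002, -0.001, 0.026]
```

View pics/w2.png

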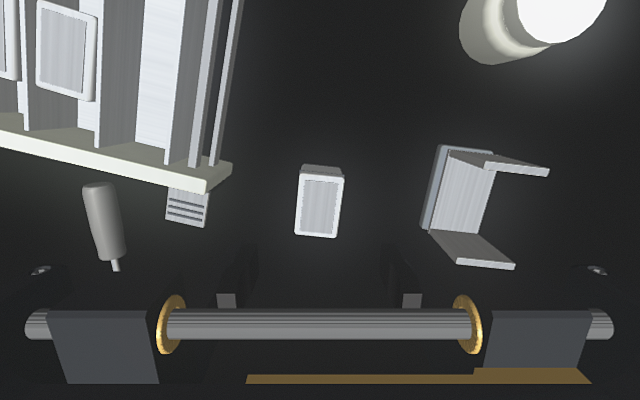

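```bash
python3 - <<'E'
import cv2
a=cv2.imread("pics/w2.png")
cv2.imwrite("pics/w2z.png",cv2.resize(a[140:280,285:560],None,fx=2.8,fy=2.8,interpolation=cv2.INTER_CUBIC))
E
```

```text
(no output)
```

View pics/w2z.png

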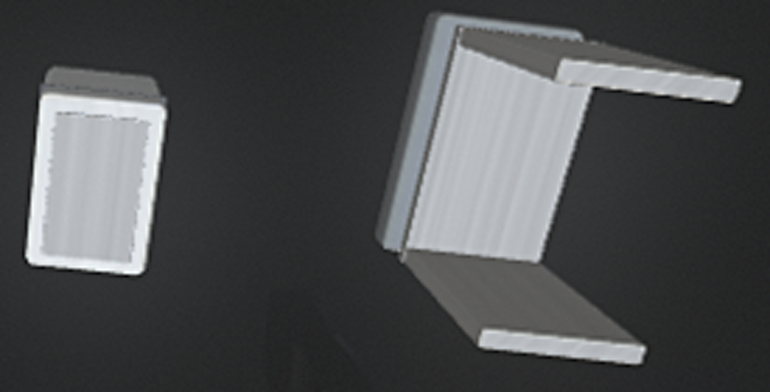

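```bash
python3 - <<'E'
from h import *
c=dict(np.load("w2.npz"))
z=lambda p:[(285+a/2.8-.32,140+b/2.8-.32) for a,b in p]
P=ray(c,z([(45,93),(168,102),(145,275),(27,265)]),.046)[:,:2]
d=(P[0]+P[1]-P[2]-P[3]);print("tin",P.mean(0),np.arctan2(d[1],d[0]),np.linalg.norm(P[0]-P[3]),np.linalg.norm(P[1]-P[2]),np.linalg.norm(P[0]-P[1]),np.linalg.norm(P[3]-P[2]))
P=ray(c,z([(556,82),(737,103),(482,329),(645,346)]),.084)[:,:2]
d=P[0]+P[1]-P[2]-P[3];e=P[0]-P[1]+P[2]-P[3]
print("cheek",P,P.mean(0),np.linalg.norm(d)/2,np.linalg.norm(e)/2,np.arctan2(d[1],d[0]),np.arctan2(-e[0],e[1]))
P=ray(c,z([(458,30),(405,255),(540,263)]),.026)[:,:2];print("plate",P)
P=ray(c,z([(563,59),(742,81),(478,347),(642,363)]),.084)[:,:2];print("outer",P,P.mean(0))
d=P[0]+P[1]-P[2]-P[3];print(np.linalg.norm(d)/2)
E
```

```text
tin [ 0.46886711 -0.22237386] 0.19436377886525882 0.05488100455796381 0.05554563595279924 0.036037259021306355 0.03695264007342685
cheek [[ 0.5404761  -0.31760092]
 [ 0.54920404 -0.36281739]
 [ 0.47355609 -0.32964334]
 [ 0.48211964 -0.37423388]] [ 0.51133897 -0.34607388] 0.0680211458319166 0.04572826072878197 0.17330459829098666 0.1902127631567984
plate [[ 0.54482673 -0.31597571]
 [ 0.47053042 -0.33112035]
 [ 0.48152985 -0.37597946]]
outer [[ 0.54610393 -0.31661501]
 [ 0.55444158 -0.36110246]
 [ 0.46826772 -0.33097689]
 [ 0.47720939 -0.37601757]] [ 0.51150565 -0.34617798]
0.07890398020299313
```

```bash
python3 st.py .4685 -.2215 .024 -1.373 6
```

```text
13.2 [ 0.4696 -0.221   0.1386] F [-0.18 -0.06 -0.34] M [ 0.07  0.01 -0.02] op 66.8 yaw -1.2634 z [ 0.0077 -0.0027 -1.    ] qd 0.008 q [ 0.41  0.71 -0.1   1.99  0.15  0.45 -1.06]
[-0.1, 0.3, 19.1, -0.001, -0.001, 0.018]
[-0.1, 0.3, 19.1, -0.001, -0.001, 0.018]
[-0.0, 0.3, 19.1, -0.001, -0.001, 0.018]
[-0.0, 0.3, 19.1, -0.001, -0.001, 0.018]
[0.0, 0.2, 19.1, -0.001, -0.001, 0.018]
[0.0, 0.2, 19.1, -0.001, -0.001, 0.018]
```

>>> play_rows([
  [0.76,0,0.3,14,-0.001,-0.001,0.03],
  [0.76,0,0.3,17,-0.001,-0.001,0.035],
  [0.76,0,0.3,15,-0.001,-0.001,0.03],
  [0.76,0,0.3,6,-0.001,-0.001,0.014],
  [0.76,0,0,0,0,0,0],
  [0.76,0,0,0,0,0,0],
  [0.76,0,0,0,0,0,0],
  [0.76,0,0,0,0,0,0],
])

```text
clock: 14.2
tool_pos: [0.469, -0.2216, 0.0835]
eef_rot: [0.773, -0.635, 0.001, -0.001]
contact_force: [0.9, -0.1, 0.4]
opening: 0.757
```

```bash
python3 st.py .4685 -.2215 .024 -1.373 5
```

```text
14.2 [ 0.469  -0.2216  0.0835] F [ 0.87 -0.12  0.37] M [0.04 0.06 0.03] op 66.6 yaw -1.376 z [ 3.6e-03  7.0e-04 -1.0e+00] qd 0.004 q [ 0.39  0.81 -0.05  2.01  0.12  0.32 -1.14]
[-0.0, 0.1, 11.9, -0.001, 0.0, -0.001]
[-0.0, 0.1, 11.9, -0.001, 0.0, -0.001]
[-0.0, 0.1, 11.9, -0.001, 0.0, -0.001]
[-0.0, 0.1, 11.9, -0.001, 0.0, -0.001]
[-0.0, 0.1, 11.9, -0.001, 0.0, -0.001]
```

>>> play_rows([
  [0.76,0,0,14,-0.002,0,0],
  [0.76,0,0,16,-0.001,0,0],
  [0.76,0,0,16,0,0,0],
  [0.76,0,0,10,0,0,0],
  [0.76,0,0,3,0,0,0],
  [0.76,0,0,0,0,0,0],
  [0.4,0,0,0,0,0,0],
  [0.3,0,0,0,0,0,0],
], grip_force=40)

```text
clock: 15.2
tool_pos: [0.4691, -0.2215, 0.0201]
eef_rot: [0.773, -0.635, 0.0, -0.0]
contact_force: [-0.0, -0.0, -0.5]
opening: 0.558
```

```bash
python3 st.py
```

```text
15.2 [ 0.4691 -0.2215  0.0201] F [-0.03 -0.01 -0.52] M [-0.02  0.03 -0.03] op 49.1 yaw -1.3759 z [ 4.e-04  2.e-04 -1.e+00] qd 0.006 q [ 0.37  0.93 -0.03  2.02  0.13  0.19 -1.15]
```

>>> play_rows([
  [0.3,0,0,0,0,0,0],
  [0.3,0,0,0,0,0,0],
  [0.3,0,0,0,0,0,0],
  [0.3,0,0,-10,0,0,0],
  [0.3,0,0,-18,0,0,0],
  [0.3,0,0,-20,0,0,0],
  [0.3,0,0,-22,0,0,0],
  [0.3,0,0,-22,0,0,0],
])

```text
clock: 16.2
tool_pos: [0.4663, -0.2206, 0.1144]
eef_rot: [0.773, -0.635, -0.003, 0.001]
contact_force: [0.0, 0.3, -4.9]
opening: 0.428
```

```bash
python3 st.py .5114 -.3461 .13 -1.381 6
```

```text
16.2 [ 0.4663 -0.2206  0.1144] F [ 0.05  0.34 -4.91] M [-0.01 -0.05 -0.  ] op 37.6 yaw -1.3758 z [-0.0061  0.0024 -1.    ] qd 0.429 q [ 0.39  0.75 -0.06  2.    0.11  0.4  -1.13]
[22.0, -3.3, -2.7, 0.001, 0.001, 0.001]
[22.0, -3.3, -2.7, 0.001, 0.001, 0.001]
[22.0, -3.3, -2.7, 0.001, 0.001, 0.001]
[22.0, -3.4, -2.6, 0.001, 0.001, 0.001]
[22.0, -3.4, -2.6, 0.001, 0.001, 0.001]
[22.0, -3.4, -2.6, 0.001, 0.001, 0.001]
```

>>> play_rows([
  [0.3,8,-1,-6,0,0,0],
  [0.3,17,-3,-4,0.001,0.001,0],
  [0.3,24,-4,0,0.001,0.001,0.001],
  [0.3,26,-4,0,0.001,0.001,0.001],
  [0.3,26,-4,0,0.001,0.001,0.001],
  [0.3,20,-3,0,0.001,0.001,0.001],
  [0.3,8,-1,0,0,0,0],
  [0.3,0,0,0,0,0,0],
])

```text
clock: 17.2
tool_pos: [0.5077, -0.349, 0.1219]
eef_rot: [0.771, -0.637, -0.003, 0.002]
contact_force: [-0.5, -0.2, -4.1]
opening: 0.426
```

```bash
python3 st.py .5114 -.3461 .125 -1.381 1
```

```text
17.2 [ 0.5077 -0.349   0.1219] F [-0.45 -0.23 -4.06] M [ 0.11 -0.   -0.  ] op 37.5 yaw -1.3816 z [-7.5e-03  5.0e-04 -1.0e+00] qd 0.015 q [ 0.58  0.83 -0.1   1.69  0.13  0.64 -0.97]
[-2.1, -4.2, -3.2, 0.007, 0.002, -0.001]
```

>>> play_rows([
  [0.3,-1,-2,0,0.004,0.001,0],
  [0.3,-1,-2,0,0.004,0.001,0],
  [0.3,0,0,0,0,0,0],
  [0.3,0,0,0,0,0,0],
  [0.3,0,0,0,0,0,0],
  [0.3,0,0,0,0,0,0],
  [0.3,0,0,0,0,0,0],
  [0.3,0,0,0,0,0,0],
])

```text
clock: 18.2
tool_pos: [0.511, -0.3425, 0.1217]
eef_rot: [0.772, -0.636, -0.001, -0.001]
contact_force: [0.7, -0.5, -5.0]
opening: 0.426
```

```bash
python3 st.py .5114 -.3461 .125 -1.381 1; python3 - <<'E'
from plant import r
from h import *
c=r.get_calibration("wrist"); a=r.snapshot("wrist")
np.savez("w3.npz",**c); cv2.imwrite("pics/w3.png",a[:,:,::-1])
E
```

```text
18.2 [ 0.511  -0.3425  0.1217] F [ 0.74 -0.48 -5.03] M [-0.02 -0.02 -0.02] op 37.5 yaw -1.378 z [-7.0e-04  2.8e-03 -1.0e+00] qd 0.003 q [ 0.58  0.83 -0.1   1.69  0.13  0.63 -0.98]
[3.6, 0.3, -3.3, 0.0, 0.003, 0.003]
```

View pics/w3.png

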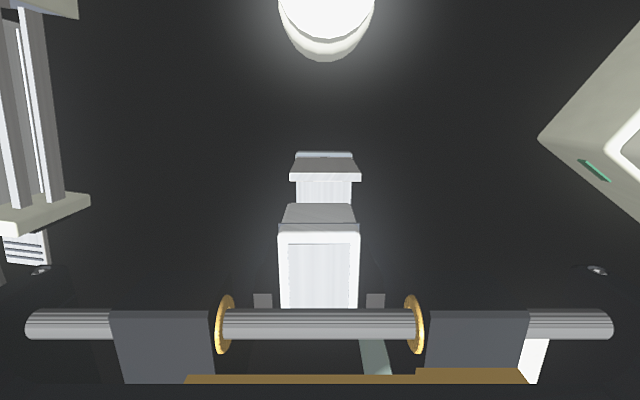

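>>> play_rows([
  [0.3,2,0,0,0,0.002,0.001],
  [0.3,1.5,0.2,0,0,0.001,0.001],
  [0.3,0,0,6,0,0,0],
  [0.3,0,0,9,0,0,0],
  [0.3,0,0,9,0,0,0],
  [0.3,0,0,5,0,0,0],
  [0.3,0,0,0,0,0,0],
  [0.3,0,0,0,0,0,0],
])

```text
clock: 19.25
tool_pos: [0.5111, -0.3461, 0.0898]
eef_rot: [0.771, -0.637, -0.001, 0.0]
contact_force: [-0.8, -0.7, -4.8]
opening: 0.425
```

```bash
python3 st.py .5114 -.3461 .05 -1.381 4
```

```text
19.25 [ 0.5111 -0.3461  0.0898] F [-0.75 -0.65 -4.75] M [ 0.03 -0.07 -0.01] op 37.4 yaw -1.3802 z [-1.2e-03  4.0e-04 -1.0e+00] qd 0.004 q [ 0.57  0.88 -0.1   1.7   0.14  0.57 -0.98]
[0.0, -0.1, 9.9, 0.0, 0.0, 0.0]
[0.0, -0.1, 9.9, 0.0, 0.0, 0.0]
[0.0, -0.1, 9.9, 0.0, 0.0, 0.0]
[0.0, -0.1, 9.9, 0.0, 0.0, 0.0]
```

Aligned within a millimetre; descending between the cheeks.

>>> play_rows([
  [0.3,0,0,8,0,0,0],
  [0.3,0,0,9,0,0,0],
  [0.3,0,0,9,0,0,0],
  [0.3,0,0,8,0,0,0],
  [0.3,0,0,5,0,0,0],
  [0.3,0,0,2,0,0,0],
  [0.3,0,0,0,0,0,0],
  [0.3,0,0,0,0,0,0],
])

```text
clock: 20.25
tool_pos: [0.5114, -0.3462, 0.0462]
eef_rot: [0.771, -0.637, -0.0, 0.0]
contact_force: [-0.3, 0.2, -4.0]
opening: 0.426
```

```bash
python3 st.py .5114 -.3461 .042 -1.381 2
```

```text
20.25 [ 0.5114 -0.3462  0.0462] F [-0.32  0.24 -4.04] M [ 0.11  0.05 -0.01] op 37.5 yaw -1.3801 z [-7.e-04  1.e-04 -1.e+00] qd 0.002 q [ 0.57  0.94 -0.08  1.71  0.15  0.49 -0.99]
[-0.1, -0.0, 2.1, 0.0, 0.0, 0.0]
[-0.1, -0.0, 2.1, 0.0, 0.0, 0.0]
```

>>> play_rows([
  [0.3,0,0,2,0,0,0],
  [0.3,0,0,2,0,0,0],
  [0.3,0,0,1.5,0,0,0],
  [0.3,0,0,0,0,0,0],
  [0.3,0,0,0,0,0,0],
  [0.48,0,0,0,0,0,0],
  [0.6,0,0,0,0,0,0],
  [0.7,0,0,0,0,0,0],
])

```text
clock: 21.25
tool_pos: [0.5133, -0.3474, 0.0426]
eef_rot: [0.771, -0.637, 0.002, -0.0]
contact_force: [-0.8, 1.2, -0.3]
opening: 0.682
```

```bash
python3 st.py
```

```text
21.25 [ 0.5133 -0.3474  0.0426] F [-0.79  1.22 -0.26] M [-0.01  0.01  0.02] op 60.0 yaw -1.3803 z [ 0.0038 -0.0026 -1.    ] qd 0.005 q [ 0.57  0.95 -0.08  1.71  0.15  0.48 -0.99]
```

>>> play_rows([
  [0.7,0,0,-12,0,0,0],
  [0.7,0,0,-18,0,0,0],
  [0.7,0,0,-22,0,0,0],
  [0.7,0,0,-25,0,0,0],
  [0.7,0,0,-25,0,0,0],
  [0.5,0,0,-15,0,0,0],
  [0.3,0,0,0,0,0,0],
  [0.1,0,0,0,0,0,0],
])

```text
clock: 22.25
tool_pos: [0.5137, -0.3478, 0.1701]
eef_rot: [0.771, -0.637, 0.005, -0.001]
contact_force: [-0.5, -0.1, -0.0]
opening: 0.383
```

```bash
python3 st.py .447 -.117 .14 -1.519 7; python3 - <<'E'
from plant import r
from h import *
c=r.get_calibration("wrist"); a=r.snapshot("wrist")
np.savez("w4.npz",**c); cv2.imwrite("pics/w4.png",a[:,:,::-1])
E
```

```text
22.25 [ 0.5137 -0.3478  0.1701] F [-0.47 -0.07 -0.03] M [0.1  0.01 0.06] op 33.7 yaw -1.3805 z [ 0.0088 -0.0057 -0.9999] qd 0.007 q [ 0.58  0.76 -0.11  1.66  0.12  0.72 -0.97]
[-34.2, 3.2, 4.0, -0.001, -0.001, 0.02]
[-34.1, 3.8, 4.1, -0.001, -0.001, 0.02]
[-34.1, 4.5, 4.1, -0.001, -0.001, 0.02]
[-34.0, 5.2, 4.1, -0.001, -0.001, 0.02]
[-33.8, 5.8, 4.2, -0.001, -0.001, 0.02]
[-33.7, 6.5, 4.2, -0.001, -0.001, 0.02]
[-33.6, 7.2, 4.3, -0.001, -0.001, 0.02]
```

View pics/w4.png

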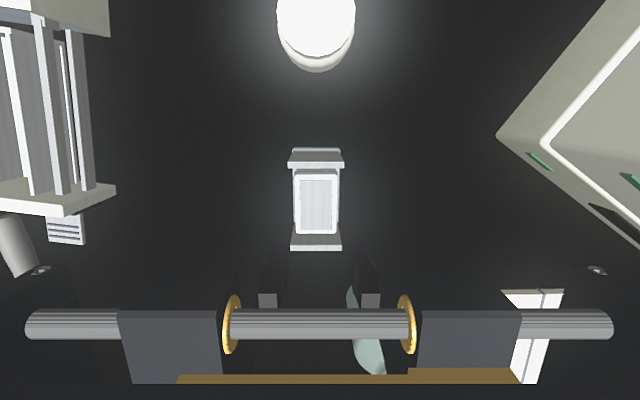

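```bash
python3 - <<'E'
from h import *
c=dict(np.load("w4.npz")); a=cv2.imread("pics/w4.png")
P=ray(c,[(294,172),(339,172),(341,234),(293,234)],.067);print(P,P.mean(0))
cv2.imwrite("pics/w4z.png",cv2.resize(a[140:260,270:360],None,fx=5,fy=5,interpolation=cv2.INTER_CUBIC))
E
```

```text
[[ 0.5358891  -0.32331044  0.067     ]
 [ 0.54305256 -0.36093393  0.067     ]
 [ 0.4872758  -0.37469547  0.067     ]
 [ 0.47918961 -0.33181519  0.067     ]] [ 0.51135177 -0.34768876  0.067     ]
```

View pics/w4z.png

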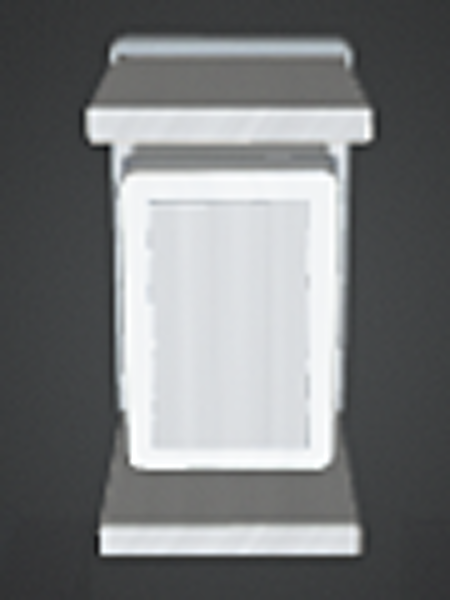

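>>> play_rows([
  [0,-25,2,2,-0.004,-0.002,0.01],
  [0,-34,4,3,-0.002,-0.002,0.02],
  [0,-37,5,4,-0.001,-0.001,0.022],
  [0,-37,6,4,-0.001,-0.001,0.022],
  [0,-36,6,4,0,0,0.022],
  [0,-34,7,4,0,0,0.02],
  [0,-22,5,4,0,0,0.015],
  [0,-6,2,0,0,0,0],
])

```text
clock: 23.3
tool_pos: [0.4408, -0.1167, 0.1372]
eef_rot: [0.726, -0.688, -0.005, 0.003]
contact_force: [0.3, -1.2, 0.6]
opening: 0.005
```

```bash
python3 st.py .447 -.117 .08 -1.519 4
```

```text
23.3 [ 0.4408 -0.1167  0.1372] F [ 0.3  -1.24  0.58] M [ 0.02 -0.05  0.03] op 0.5 yaw -1.517 z [-0.0117  0.0022 -0.9999] qd 0.098 q [ 0.17  0.66 -0.02  2.15  0.03  0.34 -1.39]
[0.2, -1.7, 14.3, 0.003, 0.001, 0.001]
[0.2, -1.7, 14.3, 0.003, 0.001, 0.001]
[0.2, -1.6, 14.3, 0.003, 0.001, 0.001]
[0.2, -1.6, 14.3, 0.003, 0.001, 0.001]
```

>>> play_rows([
  [0,0,-2,12,0.004,0.001,0],
  [0,0,-2,16,0.004,0.001,0],
  [0,0,-1,15,0.003,0.001,0],
  [0,0,-1,9,0,0,0],
  [0,0,0,2,0,0,0],
  [0,0,0,0,0,0,0],
  [0,0,0,0,0,0,0],
  [0,0,0,0,0,0,0],
])

```text
clock: 24.3
tool_pos: [0.4492, -0.122, 0.0795]
eef_rot: [0.724, -0.69, 0.002, 0.0]
contact_force: [0.5, 0.3, 0.6]
opening: 0.007
```

```bash
python3 st.py .446 -.117 .046 -1.519 4;python3 - <<'E'
from plant import r
from h import *
c=r.get_calibration("wrist"); a=r.snapshot("wrist")
np.savez("w5.npz",**c); cv2.imwrite("pics/w5.png",a[:,:,::-1])
b=r.snapshot("scene");cv2.imwrite("pics/s5.png",cv2.resize(b[150:260,240:420,::-1],None,fx=4,fy=4,interpolation=cv2.INTER_CUBIC))
E
```

```text
24.3 [ 0.4492 -0.122   0.0795] F [0.46 0.25 0.6 ] M [-0.02  0.02  0.06] op 0.6 yaw -1.5228 z [ 0.0034 -0.0036 -1.    ] qd 0.004 q [ 0.17  0.79 -0.    2.17  0.04  0.18 -1.39]
[-1.3, 0.8, 8.4, -0.001, -0.001, -0.001]
[-1.3, 0.8, 8.4, -0.001, -0.001, -0.001]
[-1.3, 0.8, 8.4, -0.001, -0.001, -0.001]
[-1.3, 0.8, 8.4, -0.001, -0.001, -0.001]
```

View pics/w5.png

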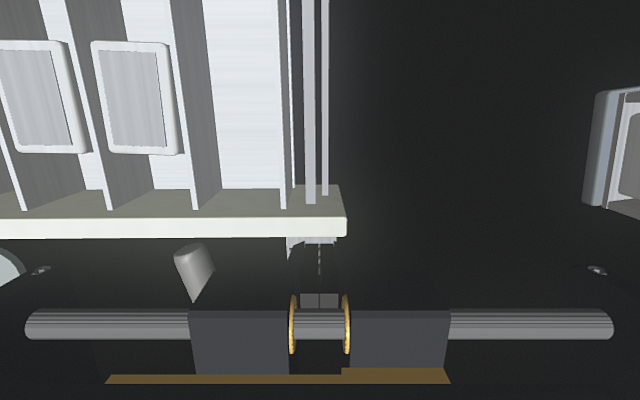

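View pics/s5.png

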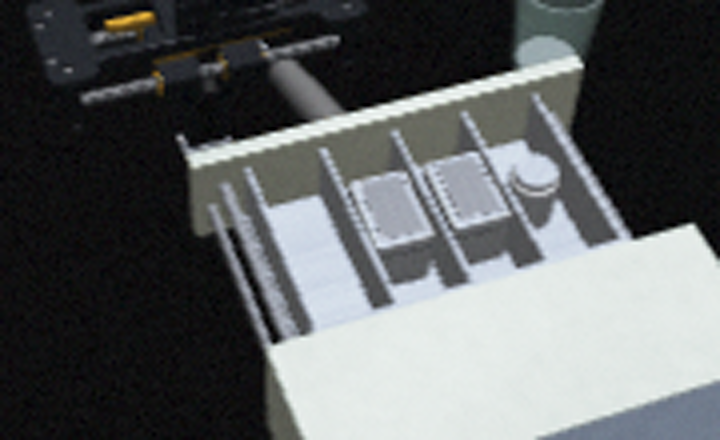

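>>> play_rows([
  [0,-2,0,6,-0.02,0,0],
  [0,-2,0,7,-0.025,0,0],
  [0,-1,0,6,-0.015,0,0],
  [0,0,0,2,0,0,0],
  [0,0,0,0,0,0,0],
  [0,0,0,0,0,0,0],
  [0,0,0,0,0,0,0],
  [0,0,0,0,0,0,0],
])

```text
clock: 25.4
tool_pos: [0.4486, -0.1165, 0.057]
eef_rot: [0.724, -0.689, -0.02, 0.023]
contact_force: [-0.9, 0.2, 0.5]
opening: 0.005
```

```bash
python3 st.py
```

```text
25.4 [ 0.4486 -0.1165  0.057 ] F [-0.94  0.15  0.45] M [ 0.04 -0.02 -0.01] op 0.4 yaw -1.5222 z [-0.0606 -0.0067 -0.9981] qd 0.002 q [ 0.14  0.84  0.01  2.13  0.03  0.23 -1.41]
```

>>> play_rows([
  [0,0,0,3,0,0,0],
  [0,0,0,3,0,0,0],
  [0,0,0,3,0,0,0],
  [0,0,0,2,0,0,0],
  [0,0,0,1,0,0,0],
  [0,0,0,0.5,0,0,0],
  [0,0,0,0.5,0,0,0],
  [0,0,0,0.5,0,0,0],
])

```text
clock: 26.4
tool_pos: [0.4485, -0.1167, 0.0467]
eef_rot: [0.724, -0.689, -0.018, 0.022]
contact_force: [-2.5, 0.5, 9.9]
opening: 0.006
```

```bash
python3 st.py
```

```text
26.4 [ 0.4485 -0.1167  0.0467] F [-2.47  0.48  9.9 ] M [0.21 0.08 0.06] op 0.6 yaw -1.5217 z [-0.0559 -0.0075 -0.9984] qd 0.007 q [ 0.14  0.86  0.01  2.13  0.03  0.2  -1.41]
```

>>> play_rows([
  [0,0,-4,0.5,0,0,0],
  [0,0,-6,0.5,0,0,0],
  [0,0,-8,0.5,0,0,0],
  [0,0,-8,0.3,0,0,0],
  [0,0,-8,0.3,0,0,0],
  [0,0,-8,0.3,0,0,0],
  [0,0,-8,0,0,0,0],
  [0,0,-8,0,0,0,0],
])

```text
clock: 27.4
tool_pos: [0.4888, -0.1145, 0.0464]
eef_rot: [0.723, -0.69, -0.029, 0.033]
contact_force: [-5.2, 1.0, 12.8]
opening: 0.007
```

```bash
python3 st.py
```

```text
27.4 [ 0.4888 -0.1145  0.0464] F [-5.18  0.98 12.84] M [0.13 0.81 0.05] op 0.6 yaw -1.5242 z [-0.0877 -0.007  -0.9961] qd 0.168 q [ 0.12  0.89  0.01  1.99  0.02  0.35 -1.42]
```

>>> play_rows([
  [0,0,-10,-0.5,0.003,0,0],
  [0,0,-10,-0.5,0.003,0,0],
  [0,0,-11,-0.5,0.003,0,0],
  [0,0,-11,-0.5,0.003,0,0],
  [0,0,-11,-0.5,0.003,0,0],
  [0,0,-11,-0.5,0.003,0,0],
  [0,0,-9,-0.5,0.003,0,0],
  [0,0,-8,-0.5,0.003,0,0],
])

```text
clock: 28.4
tool_pos: [0.552, -0.111, 0.0467]
eef_rot: [0.722, -0.69, -0.035, 0.037]
contact_force: [-5.3, 0.5, 9.1]
opening: 0.004
```

```bash
python3 st.py; python3 - <<'E'
from plant import r
from h import *
b=r.snapshot("top");cv2.imwrite("pics/t6.png",cv2.resize(b[100:260,220:440,::-1],None,fx=3.5,fy=3.5,interpolation=cv2.INTER_CUBIC))
E
```

```text
28.4 [ 0.552  -0.111   0.0467] F [-5.27  0.51  9.12] M [0.03 0.81 0.  ] op 0.4 yaw -1.5255 z [-0.1006 -0.0048 -0.9949] qd 0.156 q [ 0.1   0.93  0.01  1.79  0.01  0.53 -1.43]
```

View pics/t6.png

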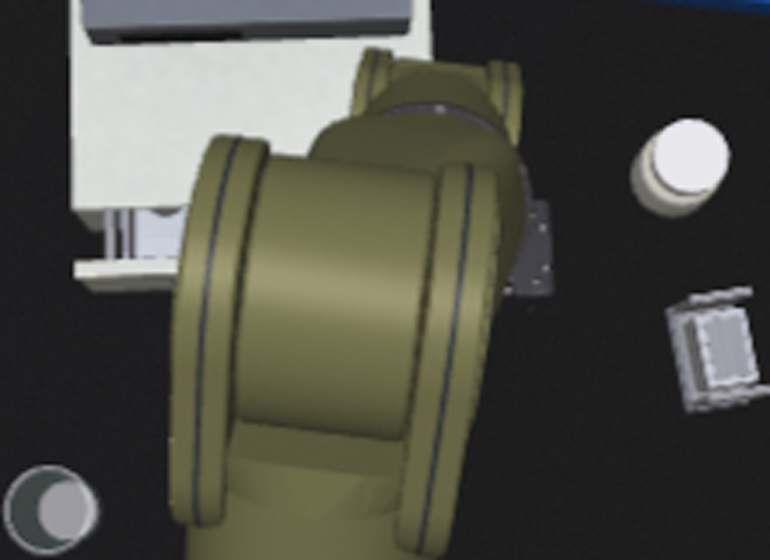

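>>> play_rows([
  [0,0,-8,-0.5,0.004,0,0],
  [0,0,-8,-0.5,0.004,0,0],
  [0,0,-8,-0.5,0.004,0,0],
  [0,0,-8,-0.5,0.004,0,0],
  [0,0,-8,-0.5,0.004,0,0],
  [0,0,-7,-0.5,0.004,0,0],
  [0,0,-7,-0.5,0.003,0,0],
  [0,0,-7,-0.5,0.003,0,0],
])

```text
clock: 29.45
tool_pos: [0.5864, -0.1091, 0.0469]
eef_rot: [0.721, -0.69, -0.046, 0.045]
contact_force: [-14.1, 1.2, 17.8]
opening: 0.004
```

```bash
python3 st.py
```

```text
29.45 [ 0.5864 -0.1091  0.0469] F [-14.1    1.22  17.83] M [0.22 2.69 0.08] op 0.4 yaw -1.5273 z [-0.1279 -0.0019 -0.9918] qd 0.168 q [ 0.09  0.96  0.02  1.65  0.    0.65 -1.43]
```

>>> play_rows([
  [0,0,-6,-1.5,0.004,0,0],
  [0,0,-7,-1.5,0.004,0,0],
  [0,0,-7,-1.5,0.004,0,0],
  [0,0,-7,-1.5,0.004,0,0],
  [0,0,-7,-1.5,0.004,0,0],
  [0,0,-7,-1,0.004,0,0],
  [0,0,-7,-1,0.004,0,0],
  [0,0,-7,-1,0.004,0,0],
])

```text
clock: 30.45
tool_pos: [0.5837, -0.1089, 0.0483]
eef_rot: [0.716, -0.689, -0.081, 0.075]
contact_force: [-13.4, 0.6, 15.5]
opening: 0.003
```

```bash
python3 st.py
```

```text
30.45 [ 0.5837 -0.1089  0.0483] F [-13.39   0.65  15.47] M [0.16 2.63 0.1 ] op 0.2 yaw -1.5331 z [-0.2194  0.003  -0.9756] qd 0.156 q [ 0.09  1.    0.02  1.56  0.    0.8  -1.43]
```

>>> play_rows([
  [0,0,8,-4,0,0,0],
  [0,0,14,-8,0.03,0,0],
  [0,0,18,-16,0.04,0,0],
  [0,0,20,-22,0.05,0,0],
  [0,0,25,-30,0.05,0,0],
  [0,0,35,-30,0.03,0,0],
  [0,0,35,-30,0,0,0],
  [0,0,10,0,0,0,0],
])

```text
clock: 31.45
tool_pos: [0.4283, -0.1163, 0.2046]
eef_rot: [0.72, -0.693, -0.01, 0.002]
contact_force: [0.5, -0.1, -0.4]
opening: -0.002
```

```bash
python3 st.py; python3 - <<'E'
from plant import r
from h import *
c=r.get_calibration("wrist"); a=r.snapshot("wrist");np.savez("w7.npz",**c)
cv2.imwrite("pics/w7.png",a[:,:,::-1])
b=r.snapshot("scene");cv2.imwrite("pics/s7.png",b[:,:,::-1])
E
```

```text
31.45 [ 0.4283 -0.1163  0.2046] F [ 0.51 -0.12 -0.4 ] M [-0.05 -0.03  0.04] op -0.2 yaw -1.5327 z [-0.0161  0.0109 -0.9998] qd 0.194 q [ 0.18  0.53 -0.02  2.12  0.    0.51 -1.37]
```

View pics/w7.png

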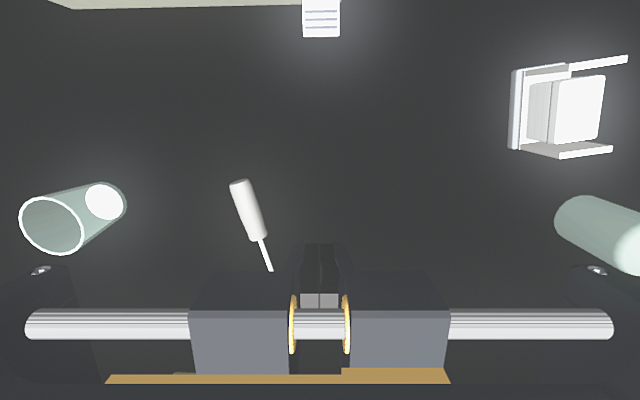

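View pics/s7.png

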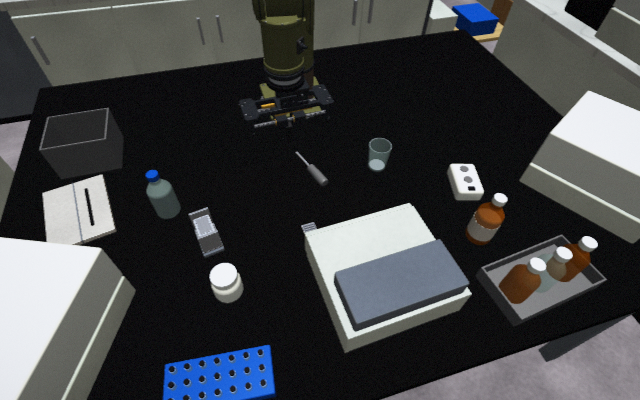

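```bash
python3 - <<'E'
from plant import r
from h import *
c=dict(np.load("w7.npz"))
print(ray(c,[(303,37.5),(340,36)],.055)); 
ct=r.get_calibration("top"); b=r.snapshot("top")[:,:,::-1]
cv2.imwrite("pics/t7.png",cv2.resize(b[130:230,225:365],None,fx=5.5,fy=5.5,interpolation=cv2.INTER_CUBIC))
a=cv2.imread("pics/s7.png");cv2.imwrite("pics/s7z.png",cv2.resize(a[190:280,280:420],None,fx=5,fy=5,interpolation=cv2.INTER_CUBIC))
E
```

```text
[[ 0.56163428 -0.09619264  0.055     ]
 [ 0.56395631 -0.12858207  0.055     ]]
```

View pics/t7.png

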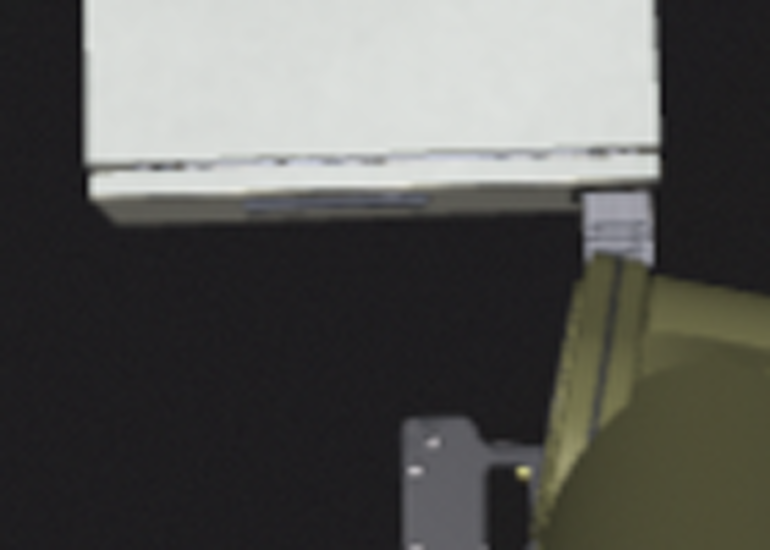

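View pics/s7z.png

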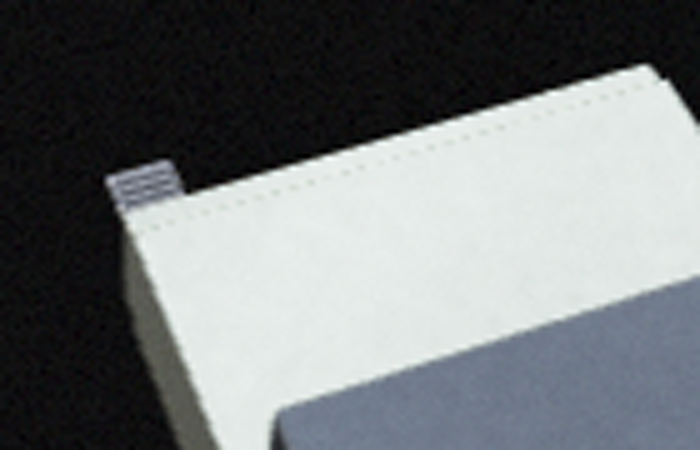

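```bash
python3 st.py; python3 -c "
from plant import r
print(r.finish_job())"
```

```text
31.6 [ 0.43   -0.1157  0.2027] F [-0.03 -0.25 -0.67] M [-0.05 -0.04 -0.01] op 0.4 yaw -1.5315 z [-0.0178  0.0117 -0.9998] qd 0.033 q [ 0.18  0.53 -0.02  2.11  0.    0.51 -1.37]
the job is handed in; nothing more can be done
None
```

The loaded tin is in the cradle, the drawer is home, and I handed the job in at about 31.6 s of the 72 s allowed.

- **Finding the tin:** I lifted the tin in the rightmost cell first. It weighed about 4–5 N (roughly 0.45 kg), inside the loaded range, so I never lifted the other two.
- **Placing it:** I regrasped it on the bench by its long sides and lowered it between the cheeks. With the hand withdrawn, it measured within about 2 mm of the cradle's middle, upright and aligned with its long side from cheek to cheek. The drawer was still out at that point.
- **Drawer:** I pressed the lever about 8 mm and pushed the drawer until the force rose at the stop.
    - **Travel:** the wrist camera put it at about 139 mm, and the top and scene pictures show the front panel against the cabinet.
    - **Tool tilt:** the tool tilted by about 0.2 rad during the last push against the stop, but the pushing force stayed near 14 N.
- **Bystanders:** none looked displaced in the last pictures, and the arm ended clear of everything.

**Not checked:**
- The two empty tins and the pot can't be seen once the drawer is shut. I last saw both tins and the pot standing just before the push.
- I judged the cradle's sinking only from the tin's weight and the tool's height at release, not from the joint itself.

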